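# Sort cast-glass tiles into row trays and close the rows with a straightedge

## Robot

A 7-joint arm with a two-finger parallel gripper is mounted at the origin on the work surface. World frame = base frame: x ahead of the robot, y to its left, z up, the work surface at z = 0. Lengths are in m, angles in rad, forces in N, time in s.
With the tool pointing down it reaches from about 0.425 to 0.95 m from the base axis. Payload 4.7 kg.
Tool frame: the origin (TCP) lies on the centre line of the jaws, within the pads' length; the fingertips stand robot.nose_length ahead of it and the grasp point (between the pads) lies 8 mm behind it (robot.nose_length is the distance from the TCP to the fingertips, in m); z points along the fingers, y is the line along which they close (so a half turn about z gives the same grasp; the last joint's range is limited). The gripper opens to 85 mm and grips with 20 to 120 N. Pads are 22 mm wide; open, the fingers measure 114 mm over their backs; the gripper's body (76 mm by 85 mm) begins 54 mm behind the grasp point. The pads swing forward as they close: fully open they stand 13 mm farther back than shut.
Start: joints at [-1.303, 0.469, -0.049, 1.532, 0.024, 1.141, -0.082], TCP at [0.197, 0.646, 0.242] pointing down, gripper open.
Joint ranges: [-2.59, 2.59], [-0.33, 1.99], [-1.39, 1.29], [0.1, 2.45], [-1.04, 4.18], [0.21, 1.99], [-2.66, 2.66]. Speed limits (rad/s): [2.57, 2.57, 3.14, 3.14, 3.14, 3.14, 3.14].

## Interface

Orientations are given as [roll, pitch, yaw] about the fixed x, y, z axes, in that order (R = Rz(yaw) Ry(pitch) Rx(roll)).
In Python, from plant import robot gives the robot as it stands. Calls block until the motion is done:
- robot.goto(position, orientation): joint-space move of the TCP to a pose.
- robot.move_straight(position, vel=0.15, attitude=None, contact_N=None): straight line of the TCP; attitude=None keeps the orientation; vel is the mean speed in m/s. With contact_N (N) it stops when the force on the tool has changed by that much, and returns True; else False.
- robot.move_joints(angles): joint-space move.
- robot.grip(opening, strength=None): opening from 0.0 (shut) to 1.0 (fully open); strength is the grip in N (None keeps the last); returns when the fingers have stopped.
- robot.sleep(seconds).
- robot.inverse_kinematics(position, orientation): joint angles nearest the present ones, or None.
- robot.sense(): the state.
- robot.grab_frame(name): name is "side" or "top"; returns a dict with "image" (480x640x3 uint8, red, green, blue), "range_z" (480x640 float32, m along the optical axis (not along the pixel's ray), 0 where there is no reading), "fx", "fy", "cx", "cy" (pixels), "dist_coeffs" ([k1, k2, p1, p2, k3] as OpenCV has them; the pictures are not rectified), "R" (3x3) and "t" (3): a world point X has camera coordinates R X + t. Camera axes: x right, y down, z forward; pixel columns grow to the right and rows downward; lengths in m; the calibration is good to about 2 mm. A picture is of the moment at which its call begins.
A pose or a line that the arm cannot do raises robot.IKError and nothing moves.
- robot.close_job(): hands the job in; it is judged then, once.
The state is a dict: "t": time; "joint_pos": joint angles; "joint_velocities": joint speeds; "effort": joint torques, N m; "tcp_pos": TCP position; "tcp_rot": TCP orientation; "wrist_force": force on the tool from outside, world axes, zero at the start; "torque": the same for the moment, N m; "opening": opening from 0.0 (shut) to 1.0 (fully open); "gripper_force": force on a finger pad.
Only numpy, scipy, OpenCV 4.12 (cv2) and the standard library are available. Lean on these libraries where they do the work, as an engineer would, in place of code of your own. Each camera call takes 0.05 s, during which the arm holds its last target. There are 200 camera calls.

## Task

Lay every red glass tile that is on the bench flat in its matching row tray, the large tiles in the wide channel and the small ones in the narrow channel, fully inside the open end. Then lay the straightedge flat on the bench, flush against the open front ends of the two trays so that it closes both rows, and finally stand the brass block on the bench flush against the back of the straightedge, near the middle of its length, to hold it there. Put right anything that gets knocked out of place, and leave the cutter, pliers, copper reel and jar where they are.

Things in the scene. Friction and masses are not known exactly. Their poses are not given: they have to be found in the camera images.
- large1: large loose red cast-glass tile, square, 50 x 50 mm, 15 mm thick, 0.094 kg; origin at the centre of its underside, z up, x and y along its sides (all four sides alike); may be absent in a run
- large2: large loose red cast-glass tile, square, 50 x 50 mm, 15 mm thick, 0.094 kg; origin at the centre of its underside, z up, x and y along its sides (all four sides alike); may be absent in a run
- large3: large loose red cast-glass tile, square, 50 x 50 mm, 15 mm thick, 0.094 kg; origin at the centre of its underside, z up, x and y along its sides (all four sides alike); may be absent in a run
- small1: small loose red cast-glass tile, square, 38 x 38 mm, 15 mm thick, 0.054 kg; origin at the centre of its underside, z up, x and y along its sides (all four sides alike); may be absent in a run
- small2: small loose red cast-glass tile, square, 38 x 38 mm, 15 mm thick, 0.054 kg; origin at the centre of its underside, z up, x and y along its sides (all four sides alike); may be absent in a run
- small3: small loose red cast-glass tile, square, 38 x 38 mm, 15 mm thick, 0.054 kg; origin at the centre of its underside, z up, x and y along its sides (all four sides alike); may be absent in a run
- tray_large: fixed plywood row tray for large tiles, 180 (x) x 78 (y) x 11 mm; origin at the centre of its underside. Along its middle a channel 53 mm wide runs from the open mouth at x = -90 mm (towards the robot) to an end wall at x = +80; floor 6 mm, walls 11 mm above the bench; takes 3 tiles one behind another. The two trays stand side by side touching, in either order, mouths in one line
- tray_small: fixed plywood row tray for small tiles, 180 (x) x 78 (y) x 11 mm; origin at the centre of its underside. Along its middle a channel 41 mm wide runs from the open mouth at x = -90 mm (towards the robot) to an end wall at x = +80; floor 6 mm, walls 11 mm above the bench; takes 3 tiles one behind another. The two trays stand side by side touching, in either order, mouths in one line
- straightedge: loose aluminium straightedge, 0.22-0.35 kg: a flat bar 36 mm wide (its x), 200 mm long (its y), 10 mm thick, with a blue grip rib standing along the middle of its top, 14 mm wide (x), 130 mm long (y), its top 36 mm above the bar's underside; origin at the centre of its underside, z up; both long edges are alike
- block: loose brass holding block, 40 x 40 mm, 45 mm high, 0.4-0.63 kg; origin at the centre of its underside, z up, x and y square to its sides (all four alike)
- cutter: glass cutter, brass barrel 12 mm thick and dark steel head, 135 mm long along its x; a bystander, loose; origin at the centre of its underside
- pliers: red-handled pliers, 150 mm long along its x, 12 mm high; a bystander, loose; origin at the centre of its underside
- reel: copper foil reel, flat ring 90 mm across, 8 mm high; a bystander, loose; origin at the centre of its underside
- jar: glass jar with black lid, 72 mm across, 90 mm high; a bystander, loose; origin at the centre of its underside
Mind the look-alikes: they are no part of the job. There is more than one size of the straightedge; the job needs the smaller.

How it is judged:
On the way, in this order (a step that is already met when the one before it is completed fails the run):
1. every tile present lies flat in the channel of its own size (x of large1 in the frame of tray_large between -0.067 and 0.09 m and y of large1 in the frame of tray_large between -0.004 and 0.004 m and z of each of large1, large2, large3 in the frame of tray_large below 0.008 m and angle between each of large1, large2, large3, small1, small2, small3's own z axis and vertical below 0.06 rad and x of large2 in the frame of tray_large between -0.067 and 0.09 m and y of large2 in the frame of tray_large between -0.004 and 0.004 m and x of large3 in the frame of tray_large between -0.067 and 0.09 m and y of large3 in the frame of tray_large between -0.004 and 0.004 m and x of small1 in the frame of tray_small between -0.073 and 0.09 m and y of small1 in the frame of tray_small between -0.004 and 0.004 m and z of each of small1, small2, small3 in the frame of tray_small below 0.008 m and x of small2 in the frame of tray_small between -0.073 and 0.09 m and y of small2 in the frame of tray_small between -0.004 and 0.004 m and x of small3 in the frame of tray_small between -0.073 and 0.09 m and y of small3 in the frame of tray_small between -0.004 and 0.004 m and contact force between each of large1, large2, large3, small1, small2, small3 and the fingers below 0.1 N), for 0.2 s.
2. the straightedge lies flush against the open ends of both trays, let go (x of straightedge in the frame of tray_large between -0.1105 and -0.104 m and angle between the x axis of straightedge and the x axis of tray_large, either way round below 0.025 rad and height (world z) of straightedge below 0.004 m and angle between straightedge's own z axis and vertical below 0.05 rad and y of straightedge in the frame of tray_large between -0.069 and 0.069 m and y of straightedge in the frame of tray_small between -0.069 and 0.069 m and contact force between straightedge and the fingers below 0.1 N), for 0.2 s.
3. the block stands flush against the back of the straightedge, let go (x of block in the frame of tray_large between -0.151 and -0.139 m and height (world z) of block below 0.004 m and angle between block's own z axis and vertical below 0.05 rad and (angle between the x axis of block and the x axis of tray_large, either way round below 0.06 rad or angle between the x axis of block and the y axis of tray_large, either way round below 0.06 rad) and y of block in the frame of tray_large between -0.089 and 0.089 m and y of block in the frame of tray_small between -0.089 and 0.089 m and contact force between block and the fingers below 0.1 N), for 0.2 s.
At the end, for the whole second after the job is handed in: Tiles flat in the channel of their size (2 mm), at most 2 mm beyond the mouth; straightedge flat, parallel to the tray fronts within 0.025 rad, gap under 2.5 mm, covering both mouths; block upright behind it, square within 0.06 rad, within 50 mm of the middle, total gap under 5 mm; at rest (x of large1 in the frame of tray_large between -0.067 and 0.09 m and y of large1 in the frame of tray_large between -0.004 and 0.004 m and z of each of large1, large2, large3 in the frame of tray_large below 0.008 m and angle between each of large1, large2, large3, small1, small2, small3's own z axis and vertical below 0.06 rad and x of large2 in the frame of tray_large between -0.067 and 0.09 m and y of large2 in the frame of tray_large between -0.004 and 0.004 m and x of large3 in the frame of tray_large between -0.067 and 0.09 m and y of large3 in the frame of tray_large between -0.004 and 0.004 m and x of small1 in the frame of tray_small between -0.073 and 0.09 m and y of small1 in the frame of tray_small between -0.004 and 0.004 m and z of each of small1, small2, small3 in the frame of tray_small below 0.008 m and x of small2 in the frame of tray_small between -0.073 and 0.09 m and y of small2 in the frame of tray_small between -0.004 and 0.004 m and x of small3 in the frame of tray_small between -0.073 and 0.09 m and y of small3 in the frame of tray_small between -0.004 and 0.004 m and x of straightedge in the frame of tray_large between -0.1105 and -0.104 m and angle between the x axis of straightedge and the x axis of tray_large, either way round below 0.025 rad and height (world z) of each of straightedge, block below 0.004 m and angle between each of straightedge, block's own z axis and vertical below 0.05 rad and y of straightedge in the frame of tray_large between -0.069 and 0.069 m and y of straightedge in the frame of tray_small between -0.069 and 0.069 m and x of block in the frame of tray_large between -0.151 and -0.139 m and (angle between the x axis of block and the x axis of tray_large, either way round below 0.06 rad or angle between the x axis of block and the y axis of tray_large, either way round below 0.06 rad) and y of block in the frame of tray_large between -0.089 and 0.089 m and y of block in the frame of tray_small between -0.089 and 0.089 m and linear speed of each of large1, large2, large3, small1, small2, small3, straightedge, block below 0.02 m/s); the robot touches nothing.
It fails at once if cutter moved more than 50 mm (distance of cutter from where it was at the start of the episode above 0.05 m).
It fails at once if pliers moved more than 50 mm (distance of pliers from where it was at the start of the episode above 0.05 m).
It fails at once if reel moved more than 50 mm (distance of reel from where it was at the start of the episode above 0.05 m).
It fails at once if jar moved more than 50 mm (distance of jar from where it was at the start of the episode above 0.05 m).
Of large1, large2, large3, small1, small2, small3 only 5 to 6 are there at a start; the rules pass over those that are not, and their reading is None.
At some moment in a run one of large1, large2, large3, small1, small2, small3, straightedge may be knocked a few centimetres aside while the robot is not near it.
Once in a run the grip may slacken for a moment while it holds something.
It also fails if it takes over 210 s, if anything falls off the work surface, if the arm or the gripper's body presses on something with over 40 N, if the wrist force passes 120 N, or if a joint passes its speed limit or range.

## Working session

There is one attempt and no reset: what is moved stays moved. The work goes in short steps, each a Python script; the robot and the scene stay as the last script left them, time stands still between calls to the robot, and variables do not carry over. Pictures are saved under pics/ and viewed, at most 14 in all, crops included, and the job is handed in when it is done.

```bash
ls; mkdir -p pics; python3 - <<'E'
from plant import robot
import cv2,numpy as np
for n in("top","side"):
    f=robot.grab_frame(n); np.savez(f"/tmp/{n}.npz",**f)
    cv2.imwrite(f"pics/{n}0.png",f["image"][:,:,::-1]); 
    print(n,f["fx"],f["fy"],f["cx"],f["cy"],f["dist_coeffs"],f["R"],f["t"], -np.array(f["R"]).T@f["t"])
print(robot.nose_length,robot.sense())
E
```

```text
pics
top 560.3068921045158 560.3068921045158 319.4605083109899 241.36478970829526 [-0.02263942  0.          0.          0.          0.        ] [[-0.01147647 -0.99992388  0.00453031]
 [-0.99756351  0.01113736 -0.06886944]
 [ 0.06881374 -0.00530965 -0.99761539]] [0.09896197 0.51824864 1.26832558] [0.43084344 0.09991688 1.30054429]
side 601.5136168678777 601.5136168678777 313.19232418097636 242.78019934558432 [-0.01230556  0.          0.          0.          0.        ] [[-0.94660689 -0.32188311 -0.0180735 ]
 [-0.23352853  0.72326104 -0.64989067]
 [ 0.22226069 -0.61097032 -0.75981278]] [0.53896568 0.10665586 1.11220307] [0.2878968  0.77586698 0.92412175]
0.011 {'t': 0.1, 'joint_pos': array([-1.30289504,  0.46940508, -0.0485795 ,  1.53354268,  0.02410883,
        1.14098783, -0.08229452]), 'joint_velocities': array([ 1.41578377e-03, -1.18818433e-03,  4.44377368e-04, -3.19326434e-03,
       -1.65233123e-04,  1.20258944e-05, -1.28164319e-03]), 'effort': array([ 3.39553271e-04, -5.11521041e+01, -4.71653778e-02, -2.38391984e+01,
        1.07811365e-02,  4.40004864e-03, -4.35831168e-06]), 'tcp_pos': array([0.19726647, 0.6450233 , 0.24134989]), 'tcp_rot': array([-3.13983709e+00,  7.41944563e-05,  2.84481513e+00]), 'wrist_force': array([0.15336105, 0.6068538 , 0.47148745]), 'torque': array([-0.04623003, -0.01630365,  0.01116736]), 'gripper_force': 0.0, 'opening': 1.00119850648745}
```

View pics/top0.png

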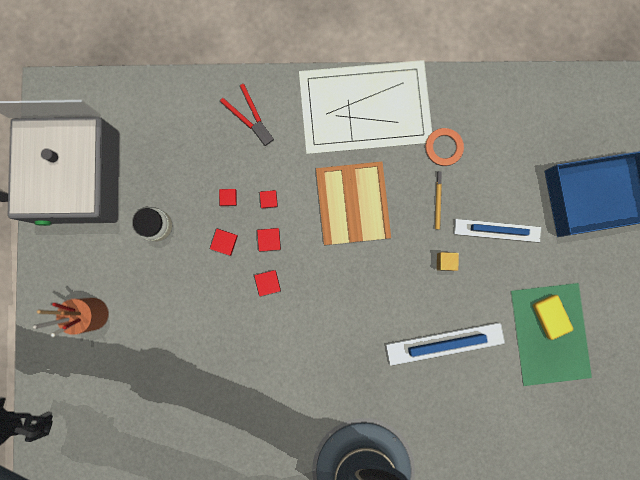

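View pics/side0.png

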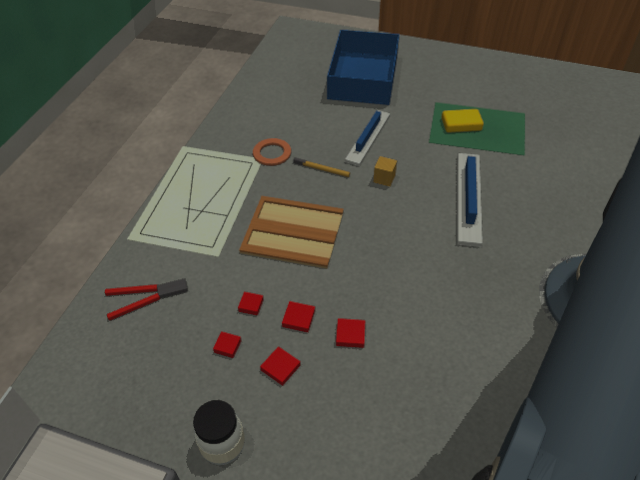

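```bash
cat > h.py <<'E'
import cv2,numpy as np
X0,X1,Y0,Y1,S=0.30,0.95,-0.50,0.50,1000.0   # ortho window, px per m
def ortho(f,z):
    xs=np.arange(X0,X1,1/S); ys=np.arange(Y0,Y1,1/S)
    gx,gy=np.meshgrid(xs,ys,indexing='ij')
    P=np.stack([gx,gy,np.full_like(gx,z)],-1).reshape(-1,3)
    K=np.array([[f["fx"],0,f["cx"]],[0,f["fy"],f["cy"]],[0,0,1.]])
    p,_=cv2.projectPoints(P,cv2.Rodrigues(np.array(f["R"]))[0],np.array(f["t"],float),K,np.array(f["dist_coeffs"],float))
    m=p.reshape(gx.shape+(2,)).astype(np.float32)
    return cv2.remap(np.asarray(f["image"]),m[...,0],m[...,1],cv2.INTER_LINEAR)   # row=x, col=y
def mask(o,kind):
    hsv=cv2.cvtColor(o,cv2.COLOR_RGB2HSV); h,s,v=[hsv[...,i].astype(int) for i in range(3)]
    if kind=='red': return ((h<6)|(h>174))&(s>170)&(v>165)
    if kind=='wood': return (h>6)&(h<32)&(s>70)&(v>110)
    if kind=='blue': return (h>100)&(h<118)&(s>120)&(v>60)
    if kind=='white': return (s<40)&(v>165)
def rects(m,amin=300,amax=40000):
    c,_=cv2.findContours(m.astype(np.uint8),cv2.RETR_EXTERNAL,cv2.CHAIN_APPROX_NONE); out=[]
    for k in c:
        a=cv2.contourArea(k)
        if amin<a<amax:
            (cy,cx),(w,h),an=cv2.minAreaRect(k)
            b=cv2.boxPoints(((cy,cx),(w,h),an)); e=[b[1]-b[0],b[2]-b[1]]; e=max(e,key=np.linalg.norm)
            yaw=np.arctan2(e[0],e[1])  # cols=y, rows=x
            yaw=np.arctan2(e[0],e[1]); ang=np.arctan2(e[0]*0+e[1],e[0]) # world angle of the long side
            ang=(ang+np.pi/2)%np.pi-np.pi/2
            M=cv2.moments(k)
            out.append((X0+cx/S,Y0+cy/S,max(w,h),min(w,h),ang,X0+M['m01']/M['m00']/S,Y0+M['m10']/M['m00']/S))
    return out
def show(tag,rs):
    for r in rs: print(tag,"x %.4f y %.4f  %.0fx%.0f ang %.3f  mom %.4f %.4f"%(r[0],r[1],r[2],r[3],r[4],r[5],r[6]))
E
python3 - <<'E'
from h import *
for n in("top","side"):
    f=dict(np.load(f"/tmp/{n}.npz")); 
    for kind,z in(("red",.015),("wood",.011),("wood",.045),("blue",.036),("white",.010)):
        show(n+" "+kind+str(z),rects(mask(ortho(f,z),kind)))
    o=ortho(f,.011)[280:580,280:700]
    cv2.imwrite(f"pics/o_{n}.png",cv2.resize(o[:,:,::-1],None,fx=1.9,fy=1.9))
E
```

```text
top red0.015 x 0.8477 y 0.2518  97x9 ang 1.143  mom 0.8480 0.2520
top red0.015 x 0.8245 y 0.2841  96x9 ang 0.741  mom 0.8244 0.2842
top red0.015 x 0.6255 y 0.3055  37x35 ang 0.000  mom 0.6255 0.3055
top red0.015 x 0.6198 y 0.2109  37x37 ang -0.077  mom 0.6198 0.2109
top red0.015 x 0.5257 y 0.2108  49x49 ang -0.074  mom 0.5257 0.2107
top red0.015 x 0.5215 y 0.3150  49x48 ang 0.322  mom 0.5216 0.3150
top red0.015 x 0.4261 y 0.2141  49x49 ang -0.245  mom 0.4260 0.2143
top wood0.011 x 0.7395 y -0.2020  90x90 ang -0.785  mom 0.7397 -0.2020
top wood0.011 x 0.5990 y -0.1831  107x13 ang -1.507  mom 0.5993 -0.1833
top wood0.011 x 0.6091 y 0.0144  182x158 ang 1.478  mom 0.6093 0.0145
top wood0.011 x 0.4710 y -0.2057  44x43 ang -1.540  mom 0.4712 -0.2056
top wood0.011 x 0.3400 y -0.4435  92x61 ang 1.163  mom 0.3419 -0.4434
top wood0.045 x 0.7318 y -0.1942  88x87 ang -0.785  mom 0.7315 -0.1940
top wood0.045 x 0.5945 y -0.1757  104x12 ang -1.510  mom 0.5945 -0.1758
top wood0.045 x 0.6045 y 0.0168  177x154 ang 1.478  mom 0.6046 0.0167
top wood0.045 x 0.4701 y -0.1975  42x42 ang 0.077  mom 0.4702 -
[... 519 characters left out ...]
11 x 0.6072 y 0.0173  181x153 ang 1.482  mom 0.6071 0.0197
side wood0.011 x 0.4765 y -0.2304  42x41 ang 0.059  mom 0.4765 -0.2306
side wood0.011 x 0.3401 y -0.4479  88x63 ang 1.172  mom 0.3417 -0.4479
side wood0.045 x 0.7210 y -0.1595  85x84 ang 0.000  mom 0.7204 -0.1593
side wood0.045 x 0.5865 y -0.1429  99x9 ang -1.512  mom 0.5862 -0.1428
side wood0.045 x 0.5955 y 0.0454  174x148 ang 1.477  mom 0.5953 0.0478
side wood0.045 x 0.4694 y -0.1931  40x39 ang 0.059  mom 0.4695 -0.1930
side wood0.045 x 0.3382 y -0.4025  85x60 ang 1.172  mom 0.3398 -0.4023
side blue0.036 x 0.6270 y -0.4895  140x21 ang -1.571  mom 0.6424 -0.4930
side blue0.036 x 0.5393 y -0.3109  129x13 ang 0.108  mom 0.5392 -0.3114
```

View pics/o_top.png

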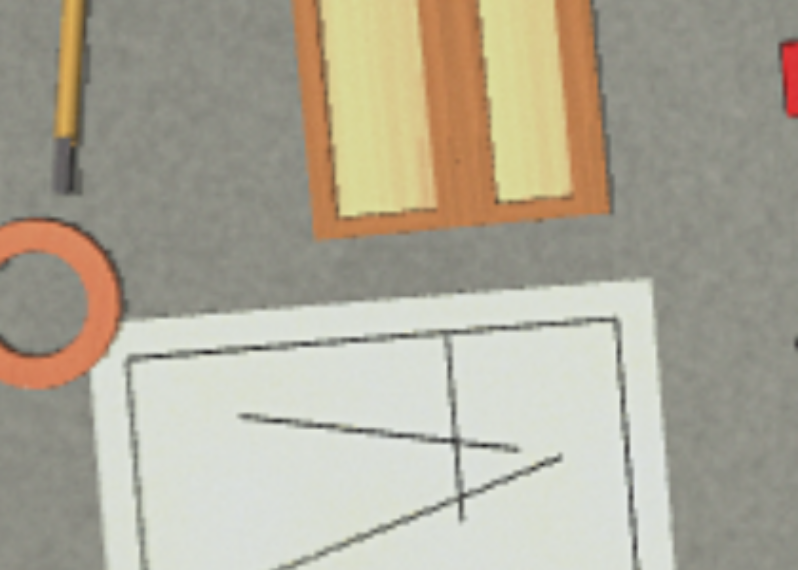

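```bash
sed -i '/yaw=np.arctan2/d; s/.*ang=(ang+.*/            ang=np.arctan2(e[0],e[1]); ang=(ang+np.pi\/2)%np.pi-np.pi\/2  # world angle of the long side/' h.py
python3 - <<'E'
from plant import robot
import numpy as np
print(robot.sense()['t'])
robot.goto([0.52,0.11,0.12],[np.pi,0,0.09]); s=robot.sense(); print(s['t'],s['joint_pos'],s['tcp_pos'],s['tcp_rot'])
for o in(0.59,0.45,0.165):
    robot.grip(o); 
    robot.move_straight([0.52,0.11,0.04],vel=.15)
    c=robot.move_straight([0.52,0.11,0.0],vel=.03,contact_N=4); s=robot.sense()
    print(o,s['opening'],c,s['tcp_pos'],s['wrist_force'],s['t'])
robot.move_straight([0.52,0.11,0.14],vel=.2)
E
```

```text
0.1
2.375 [-0.80143164  0.44555859  0.66028708  2.02248867 -0.38000419  0.79506754
 -1.39628349] [0.52013417 0.11116454 0.12004248] [-3.14106773e+00 -2.60584285e-04  9.20829413e-02]
0.59 0.5911341464350233 True [0.51998394 0.11000118 0.01895187] [-1.25264867  0.12183808  7.88891982] 4.2833
0.45 0.45024055311320965 True [0.51992945 0.10996837 0.0142084 ] [-1.52988867  0.09243738  7.11384111] 5.7167
0.165 0.1622244780650559 True [0.51986415 0.10990714 0.01137776] [-0.20912528 -0.71817994  6.38702182] 7.3167
```

```bash
python3 - <<'E'
from plant import robot
for o in(0.6,0.45):
    robot.move_straight([0.52,0.11,0.04],vel=.15); robot.grip(o); robot.sleep(.3); f0=robot.sense()['wrist_force']
    c=robot.move_straight([0.52,0.11,0.003],vel=.02,contact_N=6); robot.sleep(.3); s=robot.sense()
    print(o,c,s['tcp_pos'],f0,s['wrist_force'],s['t'],robot.nose_length)
robot.move_straight([0.52,0.11,0.14],vel=.2)
E
```

```text
0.6 True [0.52002796 0.10998272 0.0187639 ] [-0.93682819  0.52881092 -0.35578773] [-2.15435698  1.24924022  6.73653865] 11.0667 0.011
0.45 True [0.5199411  0.10995742 0.0141719 ] [0.03903448 0.17606912 0.60580522] [-1.22410434  0.55924127  6.89916073] 13.4667 0.011
```

```bash
python3 - <<'E'
from plant import robot
robot.goto([0.45,0.07,0.06],[3.14159,0,0.09])
for o in(0.6,0.45):
    robot.move_straight([0.45,0.07,0.03],vel=.15); robot.grip(o); robot.sleep(.2)
    c=robot.move_straight([0.45,0.07,-0.008],vel=.02,contact_N=6); robot.sleep(.2); s=robot.sense()
    print(o,c,s['tcp_pos'],s['wrist_force'],s['t'])
robot.move_straight([0.45,0.07,0.14],vel=.2)
E
```

```text
0.6 True [0.45001766 0.06998686 0.00778249] [-0.71014881  0.71581272  6.30603534] 16.9417
0.45 True [0.45005422 0.0700182  0.00977265] [-1.12434144 -0.09870392  6.56449642] 19.0083
```

```bash
cat >> h.py <<'E'
from plant import robot
START=[-1.303,0.469,-0.049,1.532,0.024,1.141,-0.082]
PI=np.pi
def look(name="top"): return robot.grab_frame(name)
def tiles(f,z=.015):
    r=[q for q in rects(mask(ortho(f,z),'red')) if q[3]>30 and q[2]<56]
    return [(q[0],q[1],(q[4]+PI/4)%(PI/2)-PI/4,'L' if q[2]+q[3]>87 else 'S') for q in r]
def st(): 
    s=robot.sense(); return np.round([s['t'],*s['tcp_pos'],s['opening'],s['gripper_force'],*s['wrist_force']],4)
def ori(yaw): return [PI,0,yaw]
ZB={'L':.0143,'S':.0163}; OP={'L':.74,'S':.60}; 
def pick(x,y,yaw,k):
    robot.grip(OP[k]); robot.goto([x,y,.09],ori(yaw)); robot.move_straight([x,y,ZB[k]],vel=.12)
    robot.grip(0.2,60); print('grip',st())
def place(x,y,yaw,k):
    "lower into the channel, searching across it"
    robot.goto([x,y,.07],ori(yaw)); print('over',st()); zr=ZB[k]+.006; n=np.array([-np.sin(yaw),np.cos(yaw)])
    robot.move_straight([x,y,zr+.010],vel=.1)
    for d in (0,.0015,-.0015,.003,-.003,.0045,-.0045):
        p=np.array([x,y])+d*n
        robot.move_straight([*p,zr+.007],vel=.05); robot.sleep(.15)
        c=robot.move_straight([*p,zr+.0003],vel=.025,contact_N=6); robot.sleep(.1)
        s=st(); print('try',d,c,s)
        if s[3]<zr+.0015: break
    robot.grip(OP[k]); robot.move_straight([*p,.09],vel=.15)
    return d
E
python3 - <<'E'
from h import *
x,y,w=.5257,.2108,-(-.074)
# grip, release, look: camera bias across the jaws
w=[t for t in tiles(dict(np.load('/tmp/top.npz'))) if abs(t[0]-x)+abs(t[1]-y)<.01][0][2]; print(w)
pick(x,y,w,'L'); robot.grip(.74); robot.move_straight([x,y,.09],vel=.2); robot.move_joints(START)
f=look(); np.savez('/tmp/top1.npz',**f)
for t in tiles(f): print(np.round(t[:3],4),t[3])
show('tray',[r for r in rects(mask(ortho(f,.011),'wood')) if r[2]>150]); print(st())
E
```

```text
0.073939085
grip [ 2.19417e+01  5.26600e-01  2.11000e-01  1.57000e-02  5.65900e-01
  6.21641e+01 -1.22790e+00 -2.37000e-02  6.45230e+00]
[0.6255 0.3055 0.    ] S
[0.6198 0.2109 0.0768] S
[0.5256 0.2114 0.0689] L
[ 0.5215  0.315  -0.3218] L
[0.4261 0.2143 0.245 ] L
tray x 0.6091 y 0.0145  182x158 ang 0.093  mom 0.6093 0.0145
[24.85    0.1986  0.645   0.2417  0.741   0.     -0.1635 -0.3616  1.3143]
```

```bash
cat >> h.py <<'E'
C=np.array([.6095,.0143]); A=.093
def T(x,k): 
    u=np.array([np.cos(A),np.sin(A)]); n=np.array([-np.sin(A),np.cos(A)])
    return C+x*u+(-.039 if k=='L' else .039)*n
E
python3 - <<'E'
from h import *
pick(.5257,.2112,.072,'L'); robot.move_straight([.5257,.2112,.09],vel=.2); print(st())
d=place(*T(.051,'L'),A,'L'); robot.move_joints(START)
f=look()
for t in tiles(f)+tiles(f,.021): print(np.round(t[:3],4),t[3])
print(T(.051,'L'),st()); cv2.imwrite('pics/p1.png',f['image'][120:320,180:420,::-1].repeat(3,0).repeat(3,1))
E
```

```text
grip [ 2.81583e+01  5.26700e-01  2.11500e-01  1.57000e-02  5.65700e-01
  6.24624e+01 -6.73400e-01 -2.75000e-01  6.45360e+00]
[28.6833  0.5251  0.2115  0.0896  0.5592 61.9479 -0.9162 -0.8273 -0.7931]
over [ 2.97333e+01  6.63200e-01 -1.73000e-02  6.90000e-02  5.62500e-01
  6.19391e+01  4.12000e-02  2.55600e-01 -1.33150e+00]
try 0 True [ 3.10833e+01  6.64300e-01 -1.98000e-02  2.17000e-02  5.62300e-01
  6.26127e+01 -7.78500e-01  6.05300e-01  5.74200e+00]
[ 0.6645 -0.02    0.095 ] L
[0.6255 0.3055 0.    ] S
[0.6198 0.2109 0.0798] S
[ 0.5215  0.315  -0.3218] L
[0.4261 0.2143 0.2368] L
[ 0.6634 -0.0198  0.0973] L
[0.625  0.3045 0.    ] S
[0.6188 0.2106 0.0831] S
[ 0.5212  0.314  -0.3218] L
[0.4262 0.2138 0.2311] L
[ 0.66390138 -0.0197953 ] [34.95    0.1983  0.6454  0.242   0.738   0.     -0.0829 -0.2668 -0.4601]
```

View pics/p1.png

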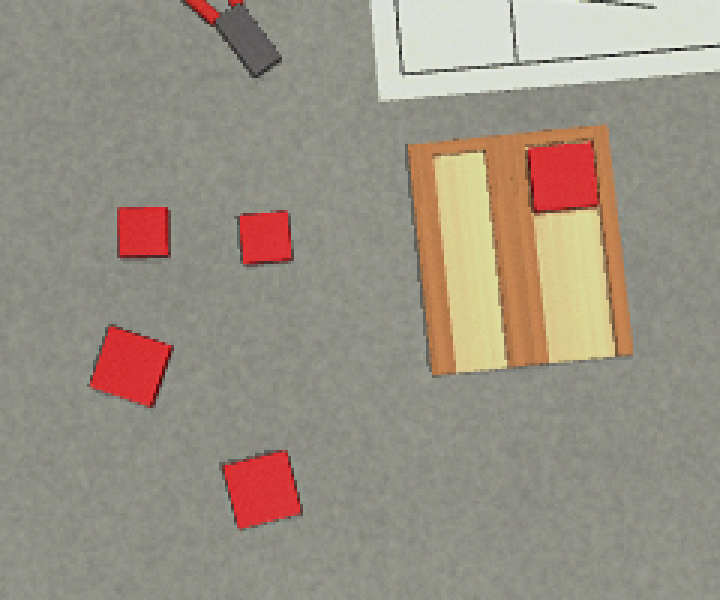

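```bash
sed -i 's/zr+.0015: break/zr+.003: break/' h.py; python3 - <<'E'
from h import *
plan=[('L',-.002),('L',-.055),('S',.055),('S',.012)]
for k,lx in plan:
    ts=[t for t in tiles(look()) if t[3]==k and t[1]>.11]
    t=min(ts,key=lambda t:t[1]); print(k,np.round(t[:3],4),len(ts))
    pick(*t[:3],k); robot.move_straight([t[0],t[1],.09],vel=.2); s=st(); print(s)
    if s[5]<20: print('lost grip'); break
    place(*T(lx,k),A,k); robot.move_joints(START)
f=look(); np.savez('/tmp/top2.npz',**f)
for z in(.015,.021):
  for t in tiles(f,z): print(z,np.round(t[:3],4),t[3])
for k,lx in plan: print(k,T(lx,k))
print(st()); cv2.imwrite('pics/p2.png',f['image'][120:320,180:420,::-1].repeat(3,0).repeat(3,1))
E
```

```text
L [0.4261 0.2141 0.2368] 2
grip [ 3.81750e+01  4.26800e-01  2.14600e-01  1.53000e-02  5.65900e-01
  4.32779e+01 -6.40400e-01 -1.03820e+00  5.93110e+00]
[38.7     0.4256  0.2144  0.0898  0.5605 66.3547  0.6589  0.1415 -1.792 ]
over [ 3.98583e+01  6.10300e-01 -2.26000e-02  6.91000e-02  5.61500e-01
  6.63541e+01  1.07000e-01 -5.67500e-01 -7.32300e-01]
try 0 True [ 4.12083e+01  6.11500e-01 -2.47000e-02  2.16000e-02  5.58900e-01
  6.70306e+01 -1.19100e-01 -9.59000e-02  5.69860e+00]
L [ 0.5215  0.315  -0.3218] 1
grip [ 4.80417e+01  5.22500e-01  3.15200e-01  1.56000e-02  5.62100e-01
  6.24702e+01 -9.38000e-02 -4.38200e-01  5.45630e+00]
[48.5667  0.5207  0.3153  0.0893  0.5628 61.9611 -0.1856  0.1221 -1.4897]
over [ 4.98750e+01  5.58400e-01 -2.83000e-02  6.94000e-02  5.64700e-01
  6.19415e+01 -2.31600e-01  6.33000e-02 -2.00880e+00]
try 0 True [ 5.12250e+01  5.58700e-01 -2.97000e-02  2.16000e-02  5.63100e-01
  6.25929e+01 -5.10400e-01  8.00900e-01  5.13660e+00]
S [0.6198 0.2109 0.0768] 2
grip [ 5.84833e+01  6.20900e-01  2.11100e-01  1.78000e-02  4.25800e-01
  6.04360e+01 -1.59400e-01  2.10000
[... 668 characters left out ...]
e-01  9.95400e-01 -6.59300e-01]
try 0 True [ 7.07833e+01  6.18200e-01  5.42000e-02  2.38000e-02  4.19200e-01
  6.05897e+01 -1.09340e+00  7.51000e-02  4.82410e+00]
0.015 [0.661  0.0586 0.0997] S
0.015 [ 0.6644 -0.02    0.095 ] L
0.015 [0.6181 0.0547 0.0997] S
0.015 [ 0.6117 -0.0249  0.0907] L
0.015 [ 0.559  -0.0299  0.0867] L
0.021 [0.66   0.0588 0.095 ] S
0.021 [ 0.6634 -0.0197  0.095 ] L
0.021 [0.6172 0.0547 0.0997] S
0.021 [ 0.6107 -0.0245  0.095 ] L
0.021 [ 0.5587 -0.0292  0.0997] L
L [ 0.61113042 -0.0247172 ]
L [ 0.55835945 -0.0296391 ]
S [0.66064055 0.0582391 ]
S [0.61782637 0.05424586]
[ 7.435e+01  1.985e-01  6.453e-01  2.420e-01  6.017e-01  0.000e+00
 -1.938e-01 -2.411e-01  7.110e-02]
```

View pics/p2.png

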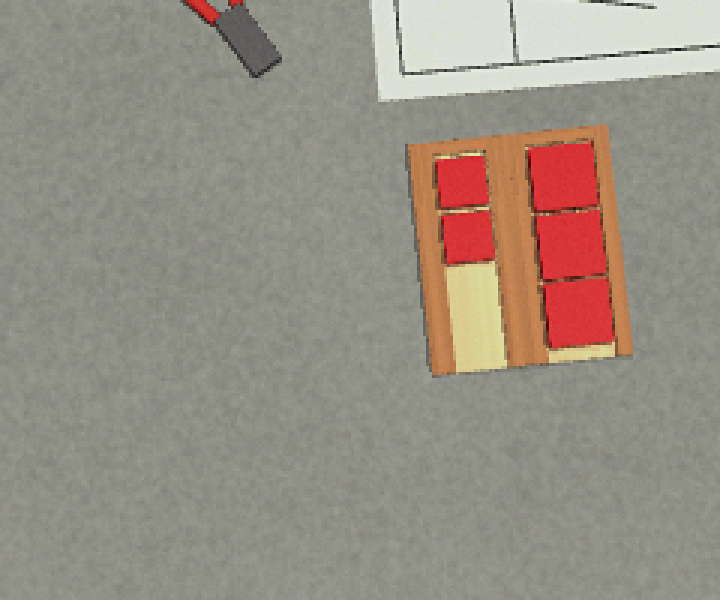

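```bash
cat >> h.py <<'E'
def se(f):
    r=[q for q in rects(mask(ortho(f,.036),'blue')) if 115<q[2]<145 and q[3]<25]
    w=[q for q in rects(mask(ortho(f,.010),'white')) if 185<q[2]<215 and q[3]<50]
    return r,w
def P(x,y): return C+x*np.array([np.cos(A),np.sin(A)])+y*np.array([-np.sin(A),np.cos(A)])
E
python3 - <<'E'
from h import *
r,w=se(look()); show('blue',r); show('white',w)
q=r[0]; x,y=q[0],q[1]; yaw=(q[4]%PI)-PI/2
print('yaw',yaw)
off=[o for o in(PI/2,-PI/2) if robot.inverse_kinematics([x,y,.12],ori(yaw+o)) is not None]
best=None
for o in off:
    j=robot.inverse_kinematics([x,y,.12],ori(yaw+o)); j2=robot.inverse_kinematics([*P(-.12,0),.12],ori(A+o)); print(o,np.round(j,2),np.round(j2,2) if j2 is not None else None)
    if j2 is not None and (best is None or abs(j[6])+abs(j2[6])<best[0]): best=(abs(j[6])+abs(j2[6]),o)
o=best[1]
robot.grip(.45); robot.goto([x,y,.12],ori(yaw+o)); robot.move_straight([x,y,.0345],vel=.1); robot.grip(0,80); s=st(); print(s)
zp=s[3]
robot.move_straight([x,y,.13],vel=.1); print(st())
robot.goto([*P(-.120,0),.12],ori(A+o)); print(st())
open('/tmp/o','w').write(repr((float(o),float(zp))))
f=look(); g=look('side'); cv2.imwrite('pics/p3.png',np.hstack([f['image'][60:460,150:550,::-1],g['image'][40:440,150:550,::-1]]))
E
```

```text
blue x 0.5376 y -0.2803  130x13 ang 1.461  mom 0.5376 -0.2802
white x 0.5381 y -0.2830  201x37 ang 1.463  mom 0.5380 -0.2833
yaw -0.109559536
1.5707963267948966 [-0.16  0.61  0.81  1.85 -0.55  0.92  0.8 ] [-0.55  0.36  0.57  2.11 -0.28  0.74  0.29]
-1.5707963267948966 [-0.32  0.76  1.11  1.86 -0.79  1.05 -2.13] [-0.93  0.55  1.12  2.13 -0.67  0.87 -2.45]
[ 7.95083e+01  5.38200e-01 -2.80500e-01  3.55000e-02  1.34500e-01
  7.98207e+01 -3.49600e-01  1.50870e+00  5.98490e+00]
[80.6167  0.5372 -0.2799  0.1293  0.1359 78.8658  0.4145  0.1005 -2.4785]
[ 8.17250e+01  4.90700e-01  1.80000e-03  1.20300e-01  1.34300e-01
  7.88738e+01  2.72300e-01 -9.33200e-01 -2.13620e+00]
```

View pics/p3.png

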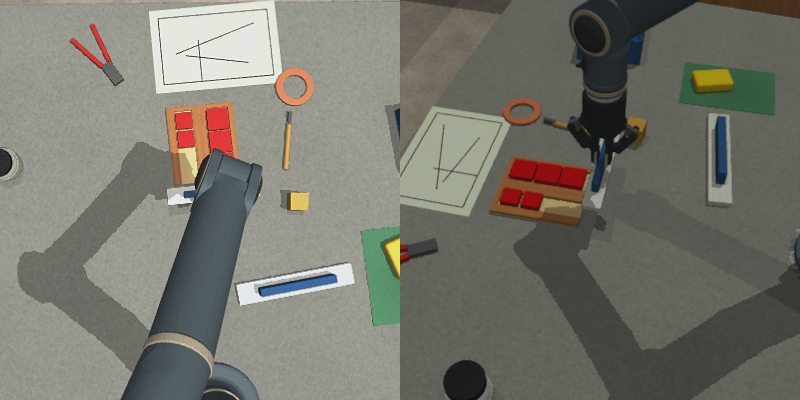

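```bash
python3 - <<'E'
from h import *
o,zp=eval(open('/tmp/o').read())
p=P(-.118,0); robot.move_straight([*p,.05],vel=.1); robot.sleep(.2)
c=robot.move_straight([*p,.033],vel=.025,contact_N=5); robot.sleep(.1); s=st(); print(c,s)
z=s[3]+.0006; robot.move_straight([*p,z],vel=.02); robot.sleep(.2)
c=robot.move_straight([*P(-.102,0),z],vel=.02,contact_N=7); robot.sleep(.2); s=st(); print(c,s,P(-.108,0))
if s[5]>20 and c:
    robot.move_straight([s[1],s[2],z-.0006],vel=.02)
    robot.grip(.32); robot.sleep(.2); s=st(); print(s)
    robot.move_straight([s[1],s[2],.12],vel=.15); robot.move_joints(START)
    f=look(); np.savez('/tmp/top3.npz',**f); g=look('side'); r,w=se(f); show('blue',r); show('white',w)
    print(P(-.108,0),PI/2+A); 
    for t in tiles(f,.021): print(np.round(t[:3],4),t[3])
    show('block',[q for q in rects(mask(ortho(f,.045),'wood')) if 36<q[2]<48])
    show('block side',[q for q in rects(mask(ortho(g,.045),'wood')) if 36<q[2]<48])
    cv2.imwrite('pics/p4.png',np.hstack([f['image'][140:290,290:480,::-1].repeat(2,0).repeat(2,1),g['image'][150:300,210:400,::-1].repeat(2,0).repeat(2,1)]))
E
```

```text
True [ 8.35500e+01  4.91800e-01  3.40000e-03  3.54000e-02  1.37000e-01
  7.98166e+01 -8.08500e-01  3.26000e-02  4.32270e+00]
True [ 8.4800e+01  5.0170e-01  4.4000e-03  3.5400e-02  1.3330e-01  7.9690e+01
  1.2167e+00 -5.4900e-02  2.6063e+00] [0.50196671 0.00427047]
[ 8.555e+01  5.016e-01  4.400e-03  3.530e-02  3.207e-01  0.000e+00
  3.023e-01 -5.785e-01 -4.578e-01]
blue x 0.5013 y 0.0028  128x13 ang -1.477  mom 0.5014 0.0029
white x 0.5015 y 0.0020  200x37 ang -1.478  mom 0.5014 0.0019
[0.50196671 0.00427047] 1.6637963267948965
[0.66   0.0588 0.0907] S
[ 0.6634 -0.0197  0.095 ] L
[0.6171 0.0547 0.095 ] S
[ 0.6107 -0.0245  0.095 ] L
[ 0.5587 -0.0292  0.0997] L
block x 0.4700 y -0.1975  42x41 ang 1.488  mom 0.4701 -0.1974
block side x 0.4694 y -0.1931  40x39 ang 1.508  mom 0.4695 -0.1931
```

View pics/p4.png

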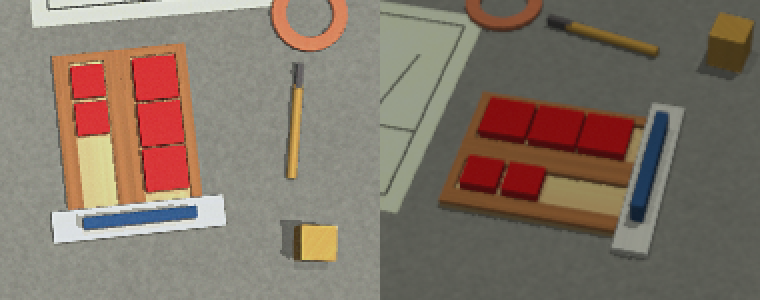

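```bash
python3 - <<'E'
from h import *
x,y,w=.470,-.1965,-.075
robot.grip(.70); robot.goto([x,y,.12],ori(w)); robot.move_straight([x,y,.025],vel=.1); robot.grip(0,100); print(st())
robot.move_straight([x,y,.13],vel=.1); s=st(); print(s)
if s[5]>20:
    robot.goto([*P(-.158,0),.12],ori(A)); p=P(-.158,0); robot.move_straight([*p,.04],vel=.1); robot.sleep(.2)
    c=robot.move_straight([*p,.020],vel=.025,contact_N=5); robot.sleep(.1); s=st(); print(c,s)
    z=s[3]+.0006; robot.move_straight([*p,z],vel=.02); robot.sleep(.2)
    c=robot.move_straight([*P(-.141,0),z],vel=.02,contact_N=6); robot.sleep(.2); s=st(); print(c,s,P(-.146,0))
    if s[5]>20 and c:
        robot.move_straight([s[1],s[2],z-.0006],vel=.02)
        robot.grip(.65); robot.sleep(.2); s=st(); print(s)
        robot.move_straight([s[1],s[2],.12],vel=.1); robot.move_joints(START)
f=look(); g=look('side'); r,w=se(f); show('blue',r); show('white',w); print(P(-.108,0),P(-.146,0),st())
for t in tiles(f,.021): print(np.round(t[:3],4),t[3])
show('block',[q for q in rects(mask(ortho(f,.045),'wood')) if 36<q[2]<48])
show('block side',[q for q in rects(mask(ortho(g,.045),'wood')) if 36<q[2]<48])
cv2.imwrite('pics/p5.png',np.hstack([f['image'][140:290,290:480,::-1].repeat(2,0).repeat(2,1),g['image'][150:300,210:400,::-1].repeat(2,0).repeat(2,1)]))
E
```

```text
[ 9.388330e+01  4.706000e-01 -1.971000e-01  2.610000e-02  4.523000e-01
  1.007419e+02 -1.246200e+00 -5.241000e-01  5.501800e+00]
[ 9.508330e+01  4.695000e-01 -1.962000e-01  1.294000e-01  4.448000e-01
  1.006502e+02  3.460000e-02 -4.437000e-01 -4.659300e+00]
True [ 9.772500e+01  4.521000e-01 -3.000000e-04  2.610000e-02  4.513000e-01
  1.016283e+02 -2.542000e-01  4.490000e-02  6.203900e+00]
True [9.904170e+01 4.639000e-01 9.000000e-04 2.610000e-02 4.492000e-01
 1.015124e+02 1.076000e+00 1.376000e-01 4.839100e+00] [0.46413092 0.00074156]
[ 9.980e+01  4.638e-01  9.000e-04  2.600e-02  6.550e-01  0.000e+00
  4.202e-01 -1.196e-01 -3.655e-01]
blue x 0.5017 y 0.0028  128x13 ang -1.476  mom 0.5017 0.0031
white x 0.5018 y 0.0021  200x37 ang -1.480  mom 0.5020 0.0019
[0.50196671 0.00427047] [0.46413092 0.00074156] [103.5      0.1983   0.6452   0.2421   0.6518   0.       0.4467   0.2
  -0.8714]
[0.66   0.0588 0.0907] S
[ 0.6633 -0.0194  0.095 ] L
[0.6172 0.0547 0.0997] S
[ 0.6106 -0.0245  0.095 ] L
[ 0.5584 -0.0293  0.0997] L
block x 0.4630 y 0.0014  41x41 ang -1.460  mom 0.4630 0.0013
block side x 0.4628 y 0.0048  40x40 ang -1.456  mom 0.4628 0.0049
```

View pics/p5.png

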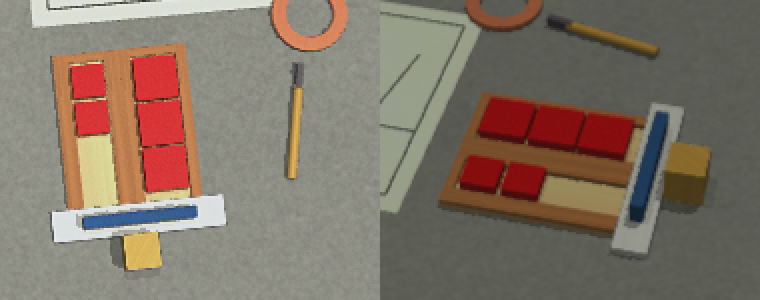

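The picture shows the block at (142,252) against the straightedge, the straightedge flush with the tray mouths, and all five tiles in their channels. I'm handing in the job.

```bash
python3 -c "
from plant import robot
print(robot.close_job())"
```

```text
the job is handed in; nothing more can be done
None
```

I handed the job in at about 104 s of robot time: all five tiles present are flat in their channels, the smaller straightedge is flush across both tray mouths, and the brass block stands flush behind its middle; I don't have the judge's verdict.

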